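Load a paste cartridge into the doser

TASK

Load the blue cartridge from the stand into the doser: lower it into the slotted plate with its white flange behind the plate (on the side of the orange pusher), and press the barrel down until it has snapped home between the two spring clips. Then slide the orange pusher forward until it bears on the cartridge's rear plug and the flange sits tight against the plate, and let go. Leave the yellow cartridge and the other things where they are.

Things in the scene. Friction and masses are not known exactly. Their poses are not given: they have to be found in the camera images.
- cart_blue: Cartridge to load, lying level in one stand lane, axis 60 mm up. Blue barrel 40 mm in diameter, 115 mm long; white flange (64 mm in diameter, 6 mm thick) at its rear; blue plug standing out 10 mm behind; black nose in front. Origin: on the axis at the flange's front face; +y to the nose (barrel y = 0 to 115 mm, nose to 140, flange -6 to 0, plug to -16). 0.2 to 0.45 kg, balance near y = 45 mm.
- cart_yellow: The spare, to be left alone: same shape, sizes and origin as the blue cartridge, but yellow. It starts in the other lane of the stand, parallel to the blue one.
- cart_blue_clip (a point): Point on the blue cartridge's axis 85 mm ahead of its flange's front face (cartridge y = 85 mm): the part of the barrel that goes between the clips. The cartridge may roll or pivot in the hand; if its front end stays up, press it down with shut fingers on top of the barrel here (barrel top 80 mm above the table when home).
- cart_blue_plug (a point): Centre of the rear end face of the blue cartridge's plug, 28 mm in diameter (cartridge y = -16 mm).
- stand: Black fixed stand, base 175 x 130 x 12 mm, origin on the table under its centre. Two lanes along its y, at x = -52.5 and +52.5 mm, noses to +y. Saddles at y = -36 and +38 mm (14 mm thick, 50 mm wide, lips 50 mm high, bed at 40 mm). Between them the barrel is free to the fingers (cartridge y about 28 to 84 mm): grip it there.
- doser: Fixed doser on a base plate (110 mm across x, y = -205 to 125 mm, 12 mm thick). Origin on the table under the rear face of the dark slotted plate; +y is where the nose points. Loaded cartridge: axis at x = 0, z = 60 mm, flange on the -y side of the plate. Its barrel stays free to the fingers from y = 8 to 74 mm. Set down with the flange up to 10 mm behind the plate; the pusher closes this gap.
- seat_rear (a point): Point on the loaded cartridge's axis at the slotted plate's rear face (doser 0, 0, 60 mm): the flange's front face ends here. The upright plate is 8 mm thick (doser y = 0 to 8 mm), 96 mm wide, 84 mm high; its U slot is open at the top, 44 mm wide, bed 40 mm above the table, mouth flared above 72 mm.
- seat_clip (a point): Point on the loaded axis between the two clips (doser 0, 85, 60 mm), over a saddle with its bed at 40 mm. Clips: sprung steel blades 16 mm wide along y, 30 mm either side, tips 90 mm high, with inward round lips (centres 74 mm up, 32 mm apart). The barrel pressed down (5 to 20 N) meets the lips with its axis 88 mm up, passes at 74 and is home at 60, the lips then over it.
- pusher (a joint): Travel of the orange pusher along doser +y, m: 0 is fully back; about 0.091 when it bears on the plug of a cartridge whose flange is tight against the plate; stop at 0.100. Friction about 2.5 N, stays where left; with a few N more it pushes a seated cartridge forward (12 N on the pusher is enough).
- pusher_tab (a point): Grip point of the pusher's upright orange tab, 16 mm thick along the slide (y), 34 mm wide across, top 120 mm above the table; the point is in its middle, 100 mm above the table. Pinch it from above or push it from behind. Axes as the doser's.
- pusher_face (a point): Centre of the pusher's round black front face (26 mm in diameter, on a rod), 53 mm ahead of the tab's centre, 60 mm above the table.
- driver: Loose orange and black power screwdriver lying on the table, 44 mm high, about 210 mm long along its x; bystander. Origin under its middle.
- cell: Loose flat blue battery cell, 90 x 148 x 28 mm, lying on the table; bystander. Origin under its centre.
Things that resemble listed ones, but are neither listed nor needed, are in the scene too. Several things have the shape of the cart_blue; the one meant has the colours described above.

How it is judged:
On the way:
1. the blue cartridge is snapped home in slot and clips with its flange behind the plate (z of cart_blue in the frame of doser between 0.056 and 0.0635 m and z of cart_blue_clip in the frame of doser between 0.056 and 0.0635 m and x of cart_blue in the frame of doser between -0.004 and 0.004 m and x of cart_blue_clip in the frame of doser between -0.004 and 0.004 m and y of cart_blue in the frame of doser between -0.018 and 0.0015 m), for 0.2 s.
At the end, for the whole second after the job is handed in: Blue cartridge at rest in slot and clips: axis within 4 mm of the doser's at flange and clips, not over 3.5 mm high; flange front no more than 3 mm behind the plate's rear face; pusher face within 5 mm of the centre of the plug's end, at rest (z of cart_blue in the frame of doser between 0.056 and 0.0635 m and z of cart_blue_clip in the frame of doser between 0.056 and 0.0635 m and x of cart_blue in the frame of doser between -0.004 and 0.004 m and x of cart_blue_clip in the frame of doser between -0.004 and 0.004 m and y of cart_blue in the frame of doser between -0.003 and 0.0015 m and distance between pusher_face and cart_blue_plug below 0.005 m and linear speed of cart_blue below 0.02 m/s and velocity of joint pusher below 0.01 m/s); the robot touches nothing.
It fails at once if the yellow cartridge is shifted by more than 20 mm (distance of cart_yellow from where it was at the start of the episode above 0.02 m).
It fails at once if the screwdriver is shifted by more than 30 mm (distance of driver from where it was at the start of the episode above 0.03 m).
It fails at once if the battery cell is shifted by more than 30 mm (distance of cell from where it was at the start of the episode above 0.03 m).
It also fails if it takes over 64 s, if anything falls off the work surface, if the arm or the gripper's body presses on something with over 40 N, if the wrist force passes 120 N, or if a joint passes its speed limit or range.

ROBOT

A 6-joint arm with a two-finger parallel gripper is mounted at the origin on the work surface. World frame = base frame: x ahead of the robot, y to its left, z up, the work surface at z = 0. Lengths are in m, angles in rad, forces in N, time in s.
With the tool pointing down it reaches from about 0.3 to 0.875 m from the base axis. Payload 6.4 kg.
Tool frame: the origin (TCP) lies at the centre of the arm's flange, where the gripper is bolted on; the fingertips stand 173 mm ahead of it and the grasp point (between the pads) lies 155 mm ahead of it (ctrl.pinch_z is the distance from the TCP to the grasp point, in m); z points along the fingers, y is the direction in which the jaws open and shut (so a half turn about z gives the same grasp; the last joint's range is limited). The gripper opens to 85 mm and grips with 20 to 120 N. Pads are 22 mm wide; open, the fingers measure 114 mm over their backs; the gripper's body (76 mm by 85 mm) begins 54 mm behind the grasp point. The pads swing forward as they close: fully open they stand 13 mm farther back than shut.
Start: joints at [1.048, 0.181, 1.607, -0, 1.354, -0.206], TCP at [0.179, 0.546, 0.405] pointing down, gripper open.
Joint ranges: [-2.99, 2.99], [-0.89, 2.07], [0.3, 2.58], [-1.14, 4.28], [0, 2.63], [-3.12, 3.12]. Speed limits (rad/s): [2.57, 2.57, 3.01, 3.14, 3.14, 3.14].

INTERFACE

Orientations are given as a unit quaternion [w, x, y, z].
In Python, from bench import ctrl gives the robot as it stands.
- The arm moves only by the tool drive_tool, never from a script. Its argument "commands" is a list that holds one entry, the list of rows, each a list of 7 numbers: the shift along the tool's x, y, z in units of 50 mm (1.0 is 50 mm), then the turn, a rotation vector about the tool's x, y, z in units of 8 degrees (1.0 is 8 degrees), then the closure in counts, from 0 (fully open) to 255 (shut). A call has 1 to 10 rows; each row shifts and turns the commanded pose from where the row before left it, along the tool's axes as they then stand; what a row does not reach is not made up. A row lasts 1/10 s, in which the tool goes at most 50 mm and 8.59 degrees, less where a joint would pass 70% of its speed; a pose out of reach is approached as far as the arm can. A call is refused whole if a number of a shift passes 1 or a number of a turn 1, either way. A call with a gripper value outside its range is refused whole. The fingers move at their own pace and stop on an object; the grip force is fixed at half the most. Time passes only in rows, so rows that do not move let the fingers close. It gives the time, the measured TCP pose, the force and the opening at its end, in the units of the state.
- ctrl.get_obs(): the state, without advancing time (a new reading comes with each control period).
- ctrl.camera(name): name is "scene" or "top" or "wrist"; returns a dict with "pixels" (420x560x3 uint8, red, green, blue), "depth" (420x560 float32, m along the optical axis (not along the pixel's ray), 0 where there is no reading), "intrinsics" (3x3 intrinsics, pixels), "R" (3x3) and "t" (3): a world point X has camera coordinates R X + t; the wrist camera has in their place "tool_from_camera" (4x4, takes a point from camera to tool coordinates, whose origin is the TCP and whose axes are the flange's). Camera axes: x right, y down, z forward; pixel columns grow to the right and rows downward; lengths in m; the calibration is good to about 2 mm. A picture is of the moment at which its call begins: read the wrist's pose just before it.
- ctrl.hand_in(): hands the job in, once; it reports no verdict.
The state is a dict: "time_s": time; "q": joint angles; "dq": joint speeds; "joint_efforts": joint torques, N m; "eef_pos": TCP position; "eef_rot": TCP orientation; "wrist_force": force on the tool from outside, world axes, zero at the start; "torque": the same for the moment, N m; "opening": opening from 0.0 (shut) to 1.0 (fully open).
Only numpy, scipy, OpenCV 4.12 (cv2) and the standard library are available. Lean on these libraries where they do the work, as an engineer would, in place of code of your own. Each camera call takes 0.05 s, during which the arm holds its last target. There are 200 camera calls.

## Working session

There is one attempt and no reset: what is moved stays moved. The work goes in short steps, Python scripts to look and compute and a tool call to move; the robot and the scene stay as the last step left them, time stands still between calls to the robot, and variables do not carry over. Pictures are saved under pics/ and viewed, about 8 in all and at most 12, crops included, and the job is handed in when it is done.

Besides the shell and the picture viewer there is one more tool, called after "Request:" in YAML: its name, and indented under it one key for each argument. drive_tool: Moves the arm, as the interface text tells. Its arguments: {"type":"object","properties":{"commands":{"type":"array","items":{"type":"array","items":{"type":"array","items":{"type":"number"}}}}},"required":["commands"]}

```bash
mkdir -p pics; ls
cat > h.py <<'E'
import numpy as np, cv2
from bench import ctrl
def world(c,u=None,v=None):
    K=c["intrinsics"];d=c["depth"]
    vv,uu=np.mgrid[:d.shape[0],:d.shape[1]]
    P=np.stack([(uu-K[0,2])/K[0,0]*d,(vv-K[1,2])/K[1,1]*d,d],-1)
    return (P-c["t"])@c["R"]
def save(c,n): cv2.imwrite("pics/"+n,c["pixels"][:,:,::-1])
E
python3 - <<'E'
from h import *
o=ctrl.get_obs();print(o)
a=ctrl.camera("scene");b=ctrl.camera("top")
np.savez("v.npz",**{f"{n}_{k}":c[k] for n,c in (("s",a),("t",b)) for k in ("pixels","depth","intrinsics","R","t")})
save(a,"scene0.png");save(b,"top0.png")
E
```

```text
pics
{'time_s': 0.0, 'q': array([ 1.04771756e+00,  1.81531292e-01,  1.60801179e+00,  1.55073842e-05,
        1.35383163e+00, -2.06284202e-01]), 'dq': array([ 0.0006706 , -0.00090321,  0.00184227, -0.00098648, -0.00020308,
        0.00019641]), 'joint_efforts': array([ 1.04868435e-03, -4.44860208e+01, -3.51336551e+01, -3.00381025e-04,
        9.11783951e-03,  1.41458258e-05]), 'eef_pos': array([0.17896484, 0.54616562, 0.40378755]), 'eef_rot': array([-3.24859815e-04,  1.57737347e-01,  9.87480701e-01, -8.29733150e-04]), 'wrist_force': array([ 0.74034514, -0.51984387,  0.49449317]), 'torque': array([-0.01008485, -0.02323957, -0.00821605]), 'opening': 1.0001809237946937}
```

View pics/top0.png

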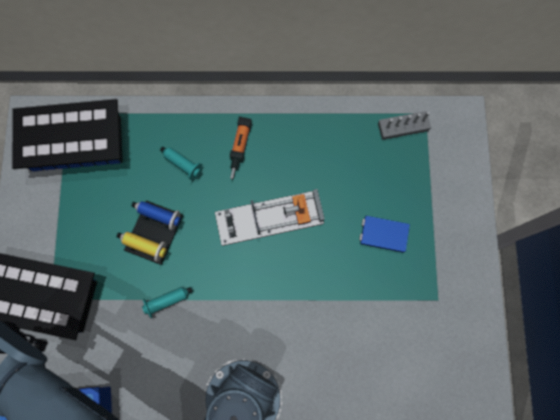

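View pics/scene0.png

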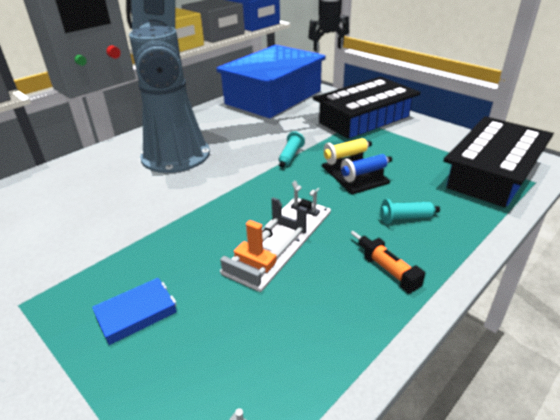

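The top view (image left = +y, up = +x) shows the blue cartridge at (158,214) in the stand, next to the yellow one at (143,245). What could be mistaken for it: the teal cartridges at (182,162) and (167,300), and the blue cell at (385,234). By colour and by being in the stand, I choose (158,214). The doser is at (270,217), with the pusher tab at (302,208).

Run:
```python
from h import *
v=np.load("v.npz")
for n in "ts":
    c={k:v[f"{n}_{k}"] for k in ("pixels","depth","intrinsics","R","t")}
    W=world(c);hsv=cv2.cvtColor(c["pixels"],cv2.COLOR_RGB2HSV)
    H,S,V=[hsv[...,i].astype(int) for i in range(3)]
    bl=(H>108)&(H<128)&(S>150)&(V>60); ye=(H>20)&(H<32)&(S>150); org=(H>4)&(H<18)&(S>170)
    for nm,m in (("blue",bl),("yellow",ye),("orange",org)):
        k,l,st,ce=cv2.connectedComponentsWithStats(m.astype(np.uint8))
        for i in range(1,k):
            if st[i,4]<25: continue
            P=W[l==i]; P=P[np.isfinite(P).all(1)]
            md=np.median(P,0)
            if not(-.1<md[2]<.2): continue
            u,s,vt=np.linalg.svd(P[:,:2]-P[:,:2].mean(0),full_matrices=False)
            print(n,nm,ce[i].round(),st[i,4],"mean",P.mean(0).round(3),"z90",np.percentile(P[:,2],[10,95]).round(3),"dir",np.degrees(np.arctan2(vt[0,1],vt[0,0])).round(1),"len",np.ptp((P[:,:2]-md[:2])@vt[0]).round(3))
    # doser base: bright low-sat
    if n=="t":
        w=(S<60)&(V>100)&(W[...,2]<.03)&(W[...,2]>.004);w[:180]=0;w[250:]=0;w[:,:205]=0;w[:,335:]=0
        m=cv2.morphologyEx(w.astype(np.uint8),cv2.MORPH_CLOSE,np.ones((15,15)))
        cs,_=cv2.findContours(m,0,1);q=max(cs,key=cv2.contourArea);r=cv2.minAreaRect(q);bx=cv2.boxPoints(r)
        K=c["intrinsics"];o=-c["R"].T@c["t"]
        X=[]
        for p in bx:
            d=c["R"].T@np.array([(p[0]-K[0,2])/K[0,0],(p[1]-K[1,2])/K[1,1],1]);X.append(o+d*(.012-o[2])/d[2])
        X=np.array(X);print(bx.round(1).tolist(),X.round(4).tolist(),np.linalg.norm(np.diff(X,axis=0),axis=1).round(3),o)
```

```text
t blue [155. 212.] 428 mean [0.549 0.268 0.084] z90 [0.066 0.083] dir -128.9 len 0.562
t blue [176. 221.] 31 mean [0.527 0.204 0.067] z90 [0.054 0.077] dir 156.9 len 0.024
t blue [385. 234.] 1189 mean [ 0.495 -0.44   0.03 ] z90 [0.023 0.034] dir -88.4 len 0.436
t blue [ 92. 393.] 179 mean [0.035 0.386 0.186] z90 [0.143 0.634] dir -76.6 len 0.203
t yellow [142. 240.] 143 mean [0.467 0.306 0.074] z90 [0.067 0.082] dir -111.8 len 0.102
t yellow [138. 247.] 168 mean [0.445 0.317 0.071] z90 [0.063 0.081] dir -112.1 len 0.1
t orange [241. 138.] 146 mean [0.804 0.012 0.048] z90 [0.031 0.045] dir -174.7 len 0.669
[[213.60000610351562, 211.1999969482422], [315.20001220703125, 189.39999389648438], [322.6000061035156, 223.8000030517578], [221.0, 245.60000610351562]] [[0.5703, 0.0975, 0.012], [0.6427, -0.2269, 0.012], [0.5301, -0.2484, 0.012], [0.4597, 0.0716, 0.012]] [0.332 0.115 0.328] [ 0.18708603 -0.08675504  1.63223093]
s blue [270.  84.] 4507 mean [-0.028  0.464  0.099] z90 [0.026 0.152] dir -58.5 len 2.41
s blue [357.  75.] 280 mean [-0.094  1.113 -0.056] z90 [-0.092 -0.024] dir 0.2 len 0
[... 361 characters left out ...]
34. 312.] 2089 mean [ 0.512 -0.449  0.029] z90 [0.013 0.031] dir -21.7 len 0.727
s yellow [425.  60.] 1514 mean [0.245 1.086 0.096] z90 [0.076 0.112] dir -9.4 len 1.582
s yellow [33. 83.] 430 mean [-0.724 -0.141  0.105] z90 [0.082 0.127] dir -17.5 len 1.959
s yellow [351. 151.] 180 mean [0.468 0.306 0.059] z90 [0.049 0.069] dir -108.7 len 0.1
s yellow [327. 154.] 26 mean [0.431 0.239 0.063] z90 [0.057 0.071] dir -11.7 len 0.019
s orange [255. 242.] 467 mean [ 0.576 -0.18   0.075] z90 [0.043 0.117] dir 15.3 len 0.066
s orange [387. 262.] 425 mean [0.799 0.001 0.034] z90 [0.022 0.044] dir -47.0 len 0.765
s orange [256. 261.] 260 mean [ 0.591 -0.194  0.039] z90 [0.025 0.043] dir -35.7 len 0.752
```

Request:
drive_tool:
  commands:
    - [[0,0,0,0,0,1,0],[0,0,0,0,0,1,0],[0,0,0,0,0,1,0],[0,0,0,0,0,1,0],[0,0,0,0,0,1,0],[0,0,0,0,0,1,0],[0,0,0,0,0,1,0],[0,0,0,0,0,1,0],[0,0,0,0,0,1,0],[0,0,0,0,0,1,0]]

```text
time_s: 1.1
eef_pos: [0.1791, 0.5462, 0.4041]
eef_rot: [0.0, 0.757, 0.653, -0.001]
wrist_force: [-0.5, 0.8, 0.1]
opening: 0.995
```

Request:
drive_tool:
  commands:
    - [[0,0,0,0,0,1,0],[0,0,0,0,0,0.75,0],[-0.27,0.9,0,0,0,0,0],[-0.27,0.9,0,0,0,0,0],[-0.27,0.9,0,0,0,0,0],[-0.27,0.9,0,0,0,0,0],[-0.27,0.9,0,0,0,0,0],[-0.27,0.9,0,0,0,0,0],[-0.27,0.9,0,0,0,0,0],[-0.27,0.9,0,0,0,0,0]]

```text
time_s: 2.1
eef_pos: [0.4729, 0.3091, 0.4044]
eef_rot: [-0.0, 0.83, 0.558, -0.0]
wrist_force: [0.9, 0.6, 0.3]
opening: 1.001
```

```bash
cat >> h.py <<'E'
from scipy.spatial.transform import Rotation as Ro
def pose():
    o=ctrl.get_obs();T=np.eye(4);T[:3,:3]=Ro.from_quat(np.roll(o["eef_rot"],-1)).as_matrix();T[:3,3]=o["eef_pos"];return o,T
def wrist():
    o,T=pose();c=ctrl.camera("wrist");M=T@c["tool_from_camera"]
    c["R"]=M[:3,:3].T;c["t"]=-M[:3,:3].T@M[:3,3];return o,T,c
def onplane(c,p,z):
    K=c["intrinsics"];o=-c["R"].T@c["t"];p=np.atleast_2d(p)
    d=np.c_[(p[:,0]-K[0,2])/K[0,0],(p[:,1]-K[1,2])/K[1,1],np.ones(len(p))]@c["R"]
    return o+d*((z-o[2])/d[:,2])[:,None]
def keep(c,n): np.savez(n,**{k:c[k] for k in ("pixels","depth","intrinsics","R","t")})
E
python3 - <<'E'
from h import *
o,T,c=wrist();save(c,"w1.png");keep(c,"w1.npz")
print(o["time_s"],o["q"].round(3),T.round(4),c["tool_from_camera"].round(4),c["intrinsics"])
E
```

```text
2.1 [0.369 0.159 1.633 0.    1.35  0.756] [[ 3.771e-01  9.262e-01 -5.000e-04  4.729e-01]
 [ 9.262e-01 -3.771e-01 -1.000e-04  3.091e-01]
 [-3.000e-04 -5.000e-04 -1.000e+00  4.044e-01]
 [ 0.000e+00  0.000e+00  0.000e+00  1.000e+00]] [[ 4.000e-04 -9.632e-01 -2.688e-01  6.880e-02]
 [ 1.000e+00  7.000e-04 -8.000e-04 -3.000e-04]
 [ 1.000e-03 -2.688e-01  9.632e-01  3.010e-02]
 [ 0.000e+00  0.000e+00  0.000e+00  1.000e+00]] [[321.16730252   0.         282.36671373]
 [  0.         321.16730252 209.12442406]
 [  0.           0.           1.        ]]
```

View pics/w1.png

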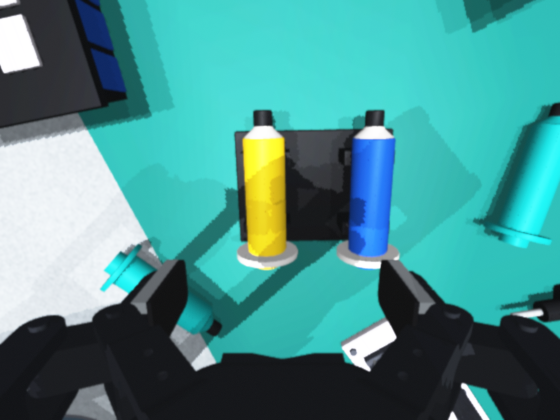

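The wrist view shows the yellow cartridge at (265,195) and the blue one at (371,195), nose up at (375,117), with a white flange at (369,255). The choice is confirmed. The teal decoys are at (530,180) and (160,290).

```bash
cat >> h.py <<'E'
def blueaxis(c,roi=None):
    hsv=cv2.cvtColor(c["pixels"],cv2.COLOR_RGB2HSV);H,S,V=[hsv[...,i].astype(int) for i in range(3)]
    m=((H>104)&(H<128)&(S>130)&(V>50)).astype(np.uint8)
    if roi: k=np.zeros_like(m);k[roi[2]:roi[3],roi[0]:roi[1]]=1;m*=k
    k,l,st,ce=cv2.connectedComponentsWithStats(m);i=1+st[1:,4].argmax();return l==i
E
python3 - <<'E'
from h import *
v=np.load("w1.npz");c={k:v[k] for k in v}
W=world(c);b=blueaxis(c,(300,450,100,280))
P=W[b];print("n",b.sum(),"top z",np.percentile(P[:,2],[50,95,99]).round(4))
rows=np.where(b.any(1))[0];print(rows.min(),rows.max())
C=[]
for r in range(145,245,5):
    cs=np.where(b[r])[0];C.append([(cs.min()+cs.max())/2,r])
X=onplane(c,np.array(C),.06)
# row-mid approx
mu=X.mean(0);u,s,vt=np.linalg.svd(X-mu);d=vt[0]*np.sign(vt[0][1]);print("axis",mu.round(4),d.round(4),np.degrees(np.arctan2(d[1],d[0])).round(2),"res",s[1:].round(4))
n=np.array([d[1],-d[0]])
# depth-based: barrel points
q=(P[:,:2]-mu[:2]);s_=q@d[:2];x=q@n
g=(P[:,2]>.05)&(P[:,2]<.09)&(abs(x)<.03);print("barrel s",np.percentile(s_[g],[0.5,99.5]).round(4),"x",np.percentile(x[g],[.5,50,99.5]).round(4),"centre x of top",np.median(x[g&(P[:,2]>.078)]))
hsv=cv2.cvtColor(c["pixels"],cv2.COLOR_RGB2HSV)
fl=(hsv[...,1]<70)&(hsv[...,2]>100);fl[:200]=0;fl[275:]=0;fl[:,:330]=0;fl[:,410:]=0
F=W[fl];F=F[F[:,2]>.035];q=F[:,:2]-mu[:2];print("flange s",np.percentile(q@d[:2],[2,10,50,90,98]).round(4),"x",np.percentile(q@n,[1,50,99]).round(4),"z",np.percentile(F[:,2],[2,50,98]).round(3))
hi=F[:,2]>.08;print("flange top s",np.percentile((q@d[:2])[hi],[5,50,95]).round(4))
E
```

```text
n 4765 top z [0.0778 0.0808 0.0816]
138 256
axis [0.5527 0.2741 0.06  ] [0.3583 0.9336 0.    ] 69.0 res [0.001 0.   ]
barrel s [-0.0584  0.0536] x [-0.02  -0.005  0.017] centre x of top -0.0007956050903954341
flange s [-0.0655 -0.0639 -0.0604  0.0148  0.0152] x [-0.0425 -0.0166  0.0293] z [0.044 0.082 0.261]
flange top s [-0.0651 -0.0604  0.0152]
```

Request:
drive_tool:
  commands:
    - [[0,0,0,0,0,-0.14,0],[-0.1,0.87,0,0,0,0,0],[-0.1,0.87,0,0,0,0,0],[0,0,0.9,0,0,0,0],[0,0,0.9,0,0,0,0],[0,0,0.9,0,0,0,0],[0,0,0.6,0,0,0,0],[0,0,0.4,0,0,0,0],[0,0,0.09,0,0,0,0],[0,0,0,0,0,0,0]]

```text
time_s: 3.15
eef_pos: [0.5485, 0.2709, 0.2146]
eef_rot: [-0.0, 0.824, 0.567, -0.001]
wrist_force: [0.3, -0.4, -0.0]
opening: 1.001
```

Run:
```python
from h import *
o,T,c=wrist();save(c,"w2.png");print(T.round(4),o["wrist_force"])
```

```text
[[ 3.574e-01  9.339e-01 -1.900e-03  5.485e-01]
 [ 9.339e-01 -3.575e-01 -3.000e-04  2.709e-01]
 [-1.000e-03 -1.700e-03 -1.000e+00  2.146e-01]
 [ 0.000e+00  0.000e+00  0.000e+00  1.000e+00]] [ 0.26414757 -0.43428411 -0.01121449]
```

View pics/w2.png

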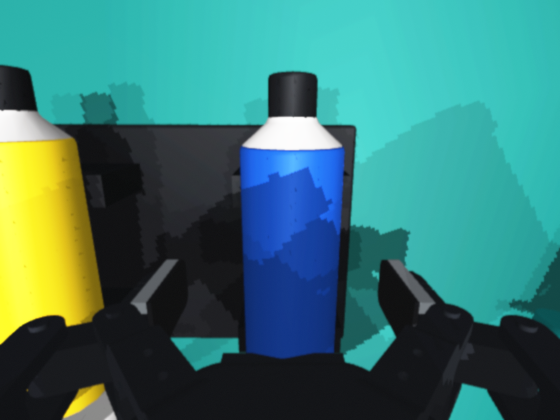

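The blue barrel lies between the open fingers, centre column about 291 against 282 for the hand, so a shift of about 3 mm is needed. The yellow cartridge is clear of the fingers.

Request:
drive_tool:
  commands:
    - [[0,0.06,0,0,0,0,0],[0,0,0,0,0,0,255],[0,0,0,0,0,0,255],[0,0,0,0,0,0,255],[0,0,0,0,0,0,255],[0,0,0,0,0,0,255],[0,0,0,0,0,0,255],[0,0,0,0,0,0,255],[0,0,0,0,0,0,255],[0,0,0,0,0,0,255]]

```text
time_s: 4.2
eef_pos: [0.5523, 0.2691, 0.2161]
eef_rot: [-0.0, 0.824, 0.566, 0.0]
wrist_force: [-2.3, 0.2, 4.6]
opening: 0.445
```

Request:
drive_tool:
  commands:
    - [[0,0,-0.4,0,0,0,255],[0,0,-0.8,0,0,0,255],[0,0,-1,0,0,0,255],[0,0,-1,0,0,0,255],[0,0,-0.6,0,0,0,255],[0,0,0,0,0,0,255]]

```text
time_s: 4.8
eef_pos: [0.5533, 0.2693, 0.4108]
eef_rot: [0.002, 0.824, 0.566, 0.005]
wrist_force: [0.1, -0.6, -4.0]
opening: 0.452
```

Run:
```python
from h import *
o,T,c=wrist();save(c,"w3.png");keep(c,"w3.npz");print(T.round(4),o["wrist_force"],o["torque"],o["opening"])
b=blueaxis(c);W=world(c);P=W[b]
print("top z along: ",)
a=T[:2,0]/np.linalg.norm(T[:2,0]);s=(P[:,:2]-T[:2,3])@a;x=(P[:,:2]-T[:2,3])@T[:2,1]
for lo in np.arange(0.0,.1,.01):
    g=(s>lo)&(s<lo+.01)
    if g.sum()>30:print(lo.round(3),g.sum(),np.percentile(P[g,2],97).round(4),((x[g].max()+x[g].min())/2).round(4))
print("nose end s",np.percentile(s,99.5))
```

```text
[[ 0.3588  0.9334  0.0093  0.5533]
 [ 0.9334 -0.3589  0.0025  0.2693]
 [ 0.0057  0.0078 -1.      0.4108]
 [ 0.      0.      0.      1.    ]] [ 0.10689292 -0.64562022 -3.96093127] [ 0.02256754 -0.04484835 -0.02856269] 0.4515829804391917
top z along: 
0.0 2144 0.2757 -0.0179
0.01 2360 0.2763 -0.0175
0.02 2424 0.2758 -0.018
0.03 2619 0.276 -0.0177
0.04 2800 0.276 -0.0178
0.05 2268 0.2755 0.0003
0.06 160 0.3811 0.0005
nose end s 0.060180813874134445
```

View pics/w3.png

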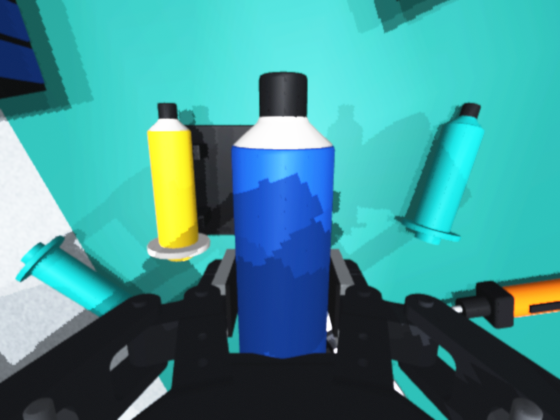

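The cartridge is held level and centred: barrel top at z 0.276, axis 155 mm below the TCP, grip at cartridge y of about 55 mm. I'll carry it beside the doser to measure the doser.

Request:
drive_tool:
  commands:
    - [[0,0,0,0,0,-0.5,255],[0,0,0,0,0,-0.9,255],[0,0,0,0,0,-0.9,255],[0,0,0,0,0,-0.9,255],[0,0,0,0,0,-0.9,255],[-0.2,-0.2,0,0,0,0,255],[-0.5,-0.4,0,0,0,0,255],[-0.8,-0.7,0,0,0,0,255],[-0.8,-0.7,0,0,0,0,255],[-0.8,-0.7,0,0,0,0,255]]

```text
time_s: 5.85
eef_pos: [0.4542, 0.0968, 0.4014]
eef_rot: [-0.002, 0.631, 0.776, -0.002]
wrist_force: [0.4, -1.6, -3.6]
opening: 0.447
```

Request:
drive_tool:
  commands:
    - [[-0.8,-0.7,0,0,0,0,255],[-0.8,-0.7,0,0,0,0,255],[-0.7,-0.6,0,0,0,0,255],[-0.5,-0.4,0,0,0,0,255],[-0.1,-0.1,0,0,0,0,255],[0,0,0,0,0,0,255],[0,0,0,0,0,0,255]]

```text
time_s: 6.55
eef_pos: [0.3665, -0.0635, 0.4038]
eef_rot: [-0.001, 0.631, 0.776, 0.0]
wrist_force: [0.2, 0.6, -4.2]
opening: 0.45
```

Run:
```python
from h import *
o,T,c=wrist();save(c,"w4.png");keep(c,"w4.npz");print(T.round(4),o["wrist_force"],o["opening"],o["q"].round(2))
```

```text
[[-0.2037  0.979  -0.0021  0.3665]
 [ 0.979   0.2037  0.0019 -0.0635]
 [ 0.0023 -0.0017 -1.      0.4038]
 [ 0.      0.      0.      1.    ]] [ 0.19852829  0.56383617 -4.20898475] 0.44966305235659293 [-0.49 -0.32  2.08  0.    1.38 -0.7 ]
```

View pics/w4.png

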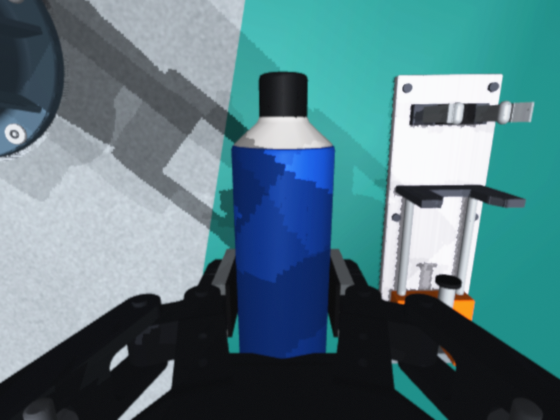

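The doser is at the right: base plate with its front edge at row 75, clips at (457,113) and (504,113), the slotted plate's prongs at (420,200) and (505,200), and the pusher's black face at (448,281).

Run:
```python
from h import *
v=np.load("w4.npz");c={k:v[k] for k in v};W=world(c)
hsv=cv2.cvtColor(c["pixels"],cv2.COLOR_RGB2HSV);S=hsv[...,1].astype(int);V=hsv[...,2].astype(int)
w=(S<40)&(V>150);w[:60]=0;w[300:]=0;w[:,:370]=0;w[:,515:]=0
w&=abs(W[...,2]-.012)<.008
L=[];R=[]
for r in list(range(82,98))+list(range(130,180,3)):
    cs=np.where(w[r])[0]
    if len(cs)>20:
        L.append([cs.min()-.5,r]);R.append([cs.max()+.5,r])
for r in range(200,285,5):
    cs=np.where(w[r])[0];L.append([cs.min()-.5,r])
Tp=[]
for u in range(415,485,3): 
    rs=np.where(w[:,u])[0];Tp.append([u,rs.min()-.5])
def fit(p,z):
    X=onplane(c,np.array(p),z)[:,:2];vx,vy,x0,y0=cv2.fitLine(X.astype(np.float32),cv2.DIST_HUBER,0,.001,.001).ravel()
    n=np.array([vy,-vx]);return np.array([x0,y0]),np.array([vx,vy]),np.abs((X-[x0,y0])@n).max()
fl,fr,ft=fit(L,.012),fit(R,.012),fit(Tp,.012)
for f in (fl,fr,ft):print("line",f[0].round(4),"ang",np.degrees(np.arctan2(f[1][1],f[1][0])).round(2),"res",f[2].round(4))
dy=fl[1]*np.sign(fl[1][1]);a=fr[1]*np.sign(fr[1][1]);dy=dy+a;dy/=np.linalg.norm(dy)
for ang in (np.degrees(np.arctan2(dy[1],dy[0])),):
    dx=np.array([dy[1],-dy[0]])
    xl=fl[0]@dx;xr=fr[0]@dx;print("ang",ang.round(2),"width",(xr-xl).round(4))
    m=(xl+xr)/2; yf=ft[0]@dy
    O=m*dx+(yf-.125)*dy;print("origin base",O.round(4))
P=W.reshape(-1,3);px=c["pixels"].reshape(-1,3)
Q=np.c_[(P[:,:2]-O)@dx,(P[:,:2]-O)@dy,P[:,2]]
g=(abs(Q[:,0])<.07)&(Q[:,1]>-.2)&(Q[:,1]<.13)
Q=Q[g]
pl=Q[(abs(Q[:,1])<.03)&(Q[:,2]>.078)&(Q[:,2]<.095)]
print("plate top n",len(pl),"x",np.percentile(pl[:,0],[1,99]).round(4),"y",np.percentile(pl[:,1],[2,50,98]).round(4))
for sgn in(-1,1):
    k=pl[pl[:,0]*sgn>0];print(sgn,"x range",np.percentile(k[:,0],[1,99]).round(4),"y",np.percentile(k[:,1],[2,98]).round(4))
cl=Q[(abs(Q[:,1]-.085)<.02)&(Q[:,2]>.078)&(Q[:,2]<.1)]
for sgn in(-1,1):
    k=cl[cl[:,0]*sgn>0];print("clip",sgn,len(k),np.percentile(k,[2,98],axis=0).round(4).tolist())
print("base z",np.median(Q[(Q[:,1]>.02)&(Q[:,1]<.06)&(abs(Q[:,0])<.04),2]))
```

```text
line [ 0.4774 -0.0049] ang -77.4 res 0.0018
line [0.5779 0.0476] ang -77.47 res 0.0005
line [0.5189 0.0861] ang 11.76 res 0.001
ang 102.56 width 0.1096
origin base [ 0.5407 -0.0372]
plate top n 508 x [-0.0475  0.0484] y [0.0005 0.0048 0.0084]
-1 x range [-0.0476 -0.0281] y [0.0005 0.0084]
1 x range [0.026  0.0486] y [0.0004 0.0083]
clip -1 237 [[-0.0349, 0.0777, 0.0781], [-0.0172, 0.0929, 0.0909]]
clip 1 520 [[0.0179, 0.0779, 0.0781], [0.0359, 0.0929, 0.0905]]
base z 0.012567164588395404
```

The doser is measured consistently: base width 109.6 mm, plate at y 0.5–8.3 mm, clips at y 78–93 mm. Its origin is (0.541, -0.037) at an angle of 102.55°. Moving above it.

Request:
drive_tool:
  commands:
    - [[0,0,0,0,0,-0.1,255],[0.05,0.3,0,0,0,0,255],[0.15,0.7,0,0,0,0,255],[0.2,0.9,0,0,0,0,255],[0.2,0.9,0,0,0,0,255],[0.1,0.5,0.3,0,0,0,255],[0.04,0.22,0.6,0,0,0,255],[0,0,0.9,0,0,0,255],[0,0,0.6,0,0,0,255],[0,0,0.2,0,0,0,255]]

```text
time_s: 7.6
eef_pos: [0.5288, 0.012, 0.2708]
eef_rot: [-0.004, 0.624, 0.781, -0.002]
wrist_force: [-0.7, 0.5, -4.4]
opening: 0.45
```

Request:
drive_tool:
  commands:
    - [[0,0,0,0,0,0,255],[0,0,0,0,0,0,255]]

```text
time_s: 7.8
eef_pos: [0.5313, 0.0107, 0.2767]
eef_rot: [0.001, 0.625, 0.781, 0.001]
wrist_force: [0.0, -0.0, -4.9]
opening: 0.453
```

```bash
cat >> h.py <<'E'
A=np.radians(102.55);DY=np.array([np.cos(A),np.sin(A)]);DX=np.array([DY[1],-DY[0]]);O=np.array([.541,-.0371])
def dos(P): P=np.atleast_2d(P);return np.c_[(P[:,:2]-O)@DX,(P[:,:2]-O)@DY,P[:,2]]
E
python3 - <<'E'
from h import *
o,T,c=wrist();save(c,"w5.png");keep(c,"w5.npz")
print("tcp doser",dos(T[:3,3]).round(4),"ang",np.degrees(np.arctan2(T[1,0],T[0,0])).round(2),T[2].round(4),o["wrist_force"])
Q=dos(world(c).reshape(-1,3))
b=blueaxis(c).ravel();P=Q[b&(Q[:,2]>.08)]
for y in np.arange(.05,.12,.01):
    g=(abs(P[:,1]-y)<.005)
    if g.sum()>20:print(round(y,3),g.sum(),"z",np.percentile(P[g,2],97).round(4),"x",np.percentile(P[g,0],[1,99]).round(4))
print("end",np.percentile(P[:,1],99.5).round(4))
k=Q[(abs(Q[:,1]-.085)<.015)&(Q[:,2]>.083)&(Q[:,2]<.096)&~b]
for s in(-1,1):
    q=k[k[:,0]*s>0];print(len(q),np.percentile(q[:,0],[2,98]).round(4) if len(q) else "")
E
```

```text
tcp doser [[0.0009 0.0487 0.2767]] ang 102.62 [-9.000e-04  2.200e-03 -1.000e+00  2.767e-01] [ 3.49279009e-02 -3.13358692e-04 -4.86050055e+00]
0.05 2106 z 0.1415 x [-0.0176  0.0199]
0.06 2338 z 0.1425 x [-0.0175  0.02  ]
0.07 2337 z 0.1415 x [-0.0166  0.0193]
0.08 2532 z 0.1416 x [-0.0166  0.0192]
0.09 2712 z 0.1416 x [-0.0167  0.0196]
0.1 1415 z 0.1411 x [-0.0171  0.0198]
0.11 343 z 0.1391 x [-0.0179  0.02  ]
end 0.108
511 [-0.0349 -0.0282]
515 [0.0292 0.036 ]
```

View pics/w5.png

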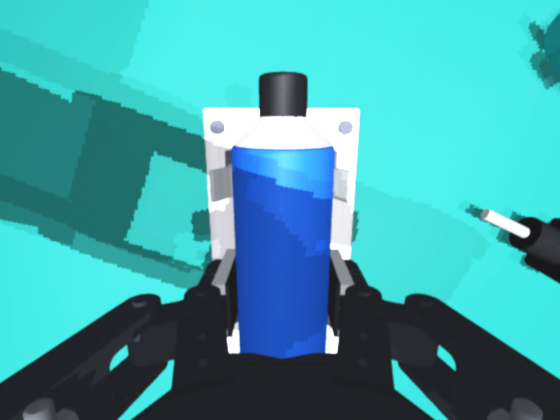

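The barrel is centred between the clips to within 1 mm, is level with its axis at z 0.1215, and has its flange about 5 mm behind the plate. Lowering it now.

Request:
drive_tool:
  commands:
    - [[0,-0.02,0.2,0,0,0,255],[0,0,0.3,0,0,0,255],[0,0,0.15,0,0,0,255],[0,0,0.1,0,0,0,255],[0,0,0.1,0,0,0,255],[0,0,0.1,0,0,0,255],[0,0,0.05,0,0,0,255],[0,0,0,0,0,0,255]]

```text
time_s: 8.65
eef_pos: [0.5297, 0.01, 0.2254]
eef_rot: [0.001, 0.626, 0.78, 0.0]
wrist_force: [1.2, -1.2, -1.6]
opening: 0.446
```

Request:
drive_tool:
  commands:
    - [[0,0,0.07,0,0,0,255],[0,0,0.07,0,0,0,255],[0,0,0.06,0,0,0,255],[0,0,0,0,0,0,255],[0,0,0,0,0,0,255]]

```text
time_s: 9.15
eef_pos: [0.5295, 0.0103, 0.216]
eef_rot: [-0.0, 0.625, 0.78, -0.0]
wrist_force: [-3.5, 1.6, 8.8]
opening: 0.45
```

```bash
cat > chk.py <<'E'
from h import *
o,T,c=wrist()
print("tcp doser",dos(T[:3,3]).round(4),o["wrist_force"],o["opening"])
Q=dos(world(c).reshape(-1,3))
b=blueaxis(c).ravel();P=Q[b&(Q[:,2]>.05)&(Q[:,2]<.15)&(abs(Q[:,0])<.04)]
for y in np.arange(0,.13,.01):
    g=(abs(P[:,1]-y)<.005)
    if g.sum()>20:print(round(y,3),g.sum(),"z",np.percentile(P[g,2],97).round(4),"x",np.percentile(P[g,0],[1,99]).round(4))
print("end",np.percentile(P[:,1],99.5).round(4))
E
python3 chk.py
```

```text
tcp doser [[-0.001   0.0488  0.216 ]] [-3.54935054  1.57729985  8.76353281] 0.4503495764028335
0.02 83 z 0.0724 x [-0.0205  0.0189]
0.03 1482 z 0.0809 x [-0.0193  0.0176]
0.04 1971 z 0.0808 x [-0.0197  0.0174]
0.05 2098 z 0.0808 x [-0.0197  0.0178]
0.06 2333 z 0.1154 x [-0.0194  0.0176]
0.07 2352 z 0.0809 x [-0.0186  0.0171]
0.08 2354 z 0.0809 x [-0.0163  0.0167]
0.09 2601 z 0.0809 x [-0.017   0.0171]
0.1 2256 z 0.0806 x [-0.0192  0.0175]
0.11 660 z 0.0797 x [-0.0188  0.0172]
end 0.1081
```

The barrel top is level at 0.081 along its whole length: home. Releasing and raising.

Request:
drive_tool:
  commands:
    - [[0,0,0,0,0,0,0],[0,0,0,0,0,0,0],[0,0,0,0,0,0,0],[0,0,0,0,0,0,0],[0,0,0,0,0,0,0],[0,0,0,0,0,0,0],[0,0,-0.3,0,0,0,0],[0,0,-0.8,0,0,0,0],[0,0,-1,0,0,0,0],[0,0,-0.9,0,0,0,0]]

```text
time_s: 10.2
eef_pos: [0.5292, 0.0102, 0.367]
eef_rot: [-0.0, 0.625, 0.78, -0.0]
wrist_force: [1.5, -0.6, 0.3]
opening: 1.002
```

Request:
drive_tool:
  commands:
    - [[-0.4,0,-0.4,0,0,0,255],[-0.8,0,0,0,0,0,255],[-1,0,0,0,0,0,255],[-1,0,0,0,0,0,255],[-0.9,0,0,0,0,0,255],[-0.2,0,0,0,0,0,255],[0,0,0,0,0,0,255],[0,0,0,0,0,0,255]]

```text
time_s: 11.0
eef_pos: [0.5759, -0.1987, 0.3848]
eef_rot: [-0.001, 0.625, 0.78, 0.0]
wrist_force: [0.5, -0.4, -0.3]
opening: 0.001
```

```bash
python3 chk.py
python3 - <<'E'
from h import *
o,T,c=wrist();save(c,"w6.png");keep(c,"w6.npz")
hsv=cv2.cvtColor(c["pixels"],cv2.COLOR_RGB2HSV);m=((hsv[...,0]<20)&(hsv[...,1]>150)).ravel()
Q=dos(world(c).reshape(-1,3));t=Q[m&(abs(Q[:,0])<.06)&(abs(Q[:,1])<.25)]
print("orange z",np.percentile(t[:,2],[50,99]).round(4))
h=t[t[:,2]>.11];print("tab top",len(h),np.percentile(h,[2,50,98],axis=0).round(4) if len(h) else "")
E
```

```text
tcp doser [[-0.001  -0.1654  0.3848]] [ 0.48304212 -0.37790012 -0.25719484] 0.0008333117028081362
end -0.0124
orange z [0.0449 0.1219]
tab top 973 [[-0.016  -0.1453  0.1125]
 [ 0.0002 -0.1372  0.1204]
 [ 0.0159 -0.1308  0.1221]]
```

View pics/w6.png

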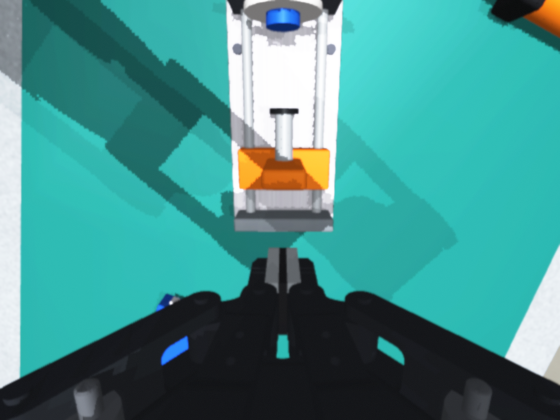

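The tab's rear face is at doser y = -0.145 and the blue plug is at (282,18) ahead of the pusher face at (284,110). I'll push from behind with shut fingers.

Request:
drive_tool:
  commands:
    - [[0,0.02,0.5,0,0,0,255],[0,0,0.9,0,0,0,255],[0,0,0.8,0,0,0,255],[0,0,0.4,0,0,0,255],[0,0,0.04,0,0,0,255],[0.1,0,0,0,0,0,255],[0.1,0,0,0,0,0,255],[0.15,0,0,0,0,0,255],[0.15,0,0,0,0,0,255],[0.1,0,0,0,0,0,255]]

```text
time_s: 12.1
eef_pos: [0.5711, -0.1696, 0.2547]
eef_rot: [0.001, 0.625, 0.78, 0.0]
wrist_force: [1.5, -3.0, 2.0]
opening: -0.0
```

Request:
drive_tool:
  commands:
    - [[0.15,0,0,0,0,0,255],[0.15,0,0,0,0,0,255],[0.15,0,0,0,0,0,255],[0.15,0,0,0,0,0,255],[0.1,0,0,0,0,0,255],[0,0,0,0,0,0,255]]

```text
time_s: 12.7
eef_pos: [0.5634, -0.135, 0.2544]
eef_rot: [0.001, 0.625, 0.78, 0.001]
wrist_force: [-0.1, -0.4, 7.0]
opening: 0.001
```

Run:
```python
from h import *
o,T=pose();print(dos(T[:3,3]).round(4),o["wrist_force"].round(2),"push",(o["wrist_force"][:2]@DY).round(2))
```

```text
[[ 0.0006 -0.1004  0.2544]] [-0.15 -0.41  6.96] push -0.37
```

Run:
```python
from h import *
o,T,c=wrist();s=ctrl.camera("scene");keep(s,"s7.npz")
a=c["pixels"][0:420,130:430];b=cv2.resize(s["pixels"][170:300,200:350],(485,420),interpolation=cv2.INTER_CUBIC)
cv2.imwrite("pics/w7.png",np.hstack([a,b])[:,:,::-1])
hsv=cv2.cvtColor(c["pixels"],cv2.COLOR_RGB2HSV);m=((hsv[...,0]<20)&(hsv[...,1]>150)).ravel()
Q=dos(world(c).reshape(-1,3));t=Q[m&(abs(Q[:,0])<.06)&(abs(Q[:,1])<.25)]
h=t[(t[:,2]>.11)&(t[:,2]<.13)];print("tab top",len(h),np.percentile(h,[2,50,98],axis=0).round(4) if len(h) else "")
```

```text
tab top 4385 [[-0.0154 -0.087   0.1111]
 [ 0.0002 -0.0778  0.1203]
 [ 0.0159 -0.0724  0.1217]]
```

View pics/w7.png

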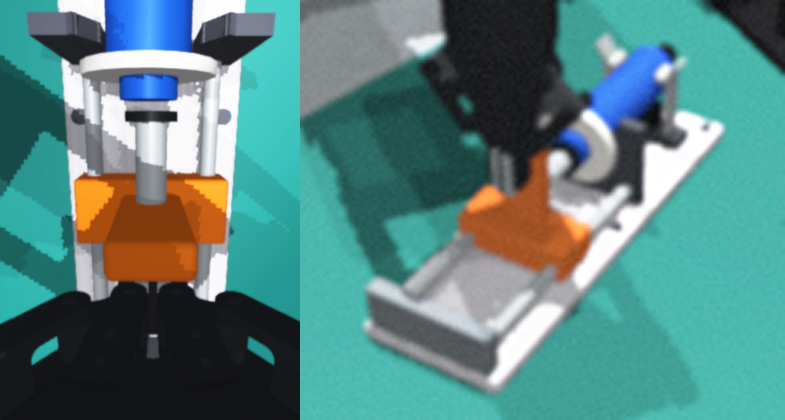

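The pusher is 10 mm short of its final place: face at (150,115) in the left crop, plug end at (150,95), flange still a few mm behind the plate. I'll keep pushing and watch the force.

Request:
drive_tool:
  commands:
    - [[0.06,0,0,0,0,0,255],[0.06,0,0,0,0,0,255],[0.06,0,0,0,0,0,255],[0.04,0,0,0,0,0,255]]

```text
time_s: 13.2
eef_pos: [0.5612, -0.1256, 0.2544]
eef_rot: [0.002, 0.625, 0.78, 0.0]
wrist_force: [2.6, -5.3, 5.4]
opening: 0.001
```

```bash
cat > st.py <<'E'
from h import *
o,T,c=wrist();print(dos(T[:3,3]).round(4),o["wrist_force"].round(2),"push",(o["wrist_force"][:2]@DY).round(2))
hsv=cv2.cvtColor(c["pixels"],cv2.COLOR_RGB2HSV);m=((hsv[...,0]<20)&(hsv[...,1]>150)).ravel()
Q=dos(world(c).reshape(-1,3));t=Q[m&(abs(Q[:,0])<.06)&(abs(Q[:,1])<.25)]
h=t[(t[:,2]>.115)&(t[:,2]<.13)];print("tab top y",np.percentile(h[:,1],[2,50,98]).round(4))
E
python3 st.py
```

```text
[[ 0.0005 -0.0907  0.2544]] [ 2.58 -5.34  5.35] push -5.78
tab top y [-0.0779 -0.0694 -0.0633]
```

Request:
drive_tool:
  commands:
    - [[0.03,0,0,0,0,0,255],[0.03,0,0,0,0,0,255],[0,0,0,0,0,0,255]]

```text
time_s: 13.55
eef_pos: [0.5607, -0.1231, 0.2545]
eef_rot: [0.002, 0.625, 0.78, -0.0]
wrist_force: [2.5, -7.0, 4.5]
opening: 0.001
```

```bash
python3 st.py
```

```text
[[ 0.0005 -0.0882  0.2545]] [ 2.54 -6.98  4.46] push -7.36
tab top y [-0.0755 -0.067  -0.0609]
```

Request:
drive_tool:
  commands:
    - [[0.03,0,0,0,0,0,255],[0.03,0,0,0,0,0,255],[0,0,0,0,0,0,255]]

```text
time_s: 13.9
eef_pos: [0.5604, -0.1221, 0.2545]
eef_rot: [0.004, 0.626, 0.78, -0.001]
wrist_force: [4.4, -16.8, -0.4]
opening: -0.001
```

```bash
python3 st.py
```

```text
[[ 0.0005 -0.0872  0.2545]] [  4.41 -16.81  -0.41] push -17.37
tab top y [-0.075  -0.0666 -0.0606]
```

The force rose to 17 N and motion stopped: tight. Backing off and checking.

Request:
drive_tool:
  commands:
    - [[-0.2,0,0,0,0,0,255],[-0.5,0,0,0,0,0,255],[0,0,-0.5,0,0,0,255],[0,0,-1,0,0,0,255],[0,0,-1,0,0,0,255],[0,0,-0.6,0,0,0,255],[0.8,0,0,0,0,0,255],[0.4,0,0,0,0,0,255],[0,0,0,0,0,0,255],[0,0,0,0,0,0,255]]

```text
time_s: 14.95
eef_pos: [0.5535, -0.0943, 0.4069]
eef_rot: [-0.001, 0.625, 0.781, -0.001]
wrist_force: [0.1, 0.3, -0.8]
opening: 0.002
```

```bash
python3 st.py; python3 chk.py
python3 - <<'E'
from h import *
o,T,c=wrist();s=ctrl.camera("scene");t=ctrl.camera("top")
b=cv2.resize(s["pixels"][140:300,200:420],(580,420),interpolation=cv2.INTER_CUBIC)
cv2.imwrite("pics/w8.png",cv2.resize(np.hstack([c["pixels"][:,150:420],b]),(800,395))[:,:,::-1])
W=world(t);v=np.load("v.npz");h=lambda p:cv2.cvtColor(p,cv2.COLOR_RGB2HSV)
for nm,lo,hi,r in (("yellow",(20,150,0),(32,255,255),(100,200,220,280)),("cell",(104,130,50),(128,255,255),(350,420,210,260)),("driver",(4,150,0),(18,255,255),(225,255,110,180))):
    f=lambda p:np.argwhere(cv2.inRange(h(p),lo,hi)[r[2]:r[3],r[0]:r[1]]).mean(0).round(1)
    print(nm,f(v["t_pixels"]),f(t["pixels"]))
E
```

```text
[[-2.000e-04 -5.850e-02  4.069e-01]] [ 0.15  0.25 -0.77] push 0.21
tab top y [-0.0765 -0.0692 -0.063 ]
tcp doser [[-2.00e-04 -5.92e-02  4.07e-01]] [ 0.02606629 -0.38080885  0.79567415] 0.0011295128885553645
0.0 168 z 0.0807 x [-0.0207  0.0185]
0.01 484 z 0.0811 x [-0.0189  0.0172]
0.02 383 z 0.0809 x [-0.0187  0.017 ]
0.03 370 z 0.0804 x [-0.0185  0.0177]
0.04 387 z 0.0805 x [-0.0195  0.0176]
0.05 399 z 0.0804 x [-0.0193  0.0174]
0.06 413 z 0.0805 x [-0.0191  0.0172]
0.07 452 z 0.0805 x [-0.0201  0.0192]
0.08 422 z 0.0806 x [-0.0188  0.0178]
0.09 393 z 0.0808 x [-0.0158  0.0156]
0.1 465 z 0.0807 x [-0.0184  0.0173]
0.11 31 z 0.0749 x [-0.0193  0.0181]
end 0.1053
yellow [24.1 41.2] [24.  41.3]
cell [23.6 35.1] [23.6 35.1]
driver [28.  15.9] [28.  15.9]
```

View pics/w8.png

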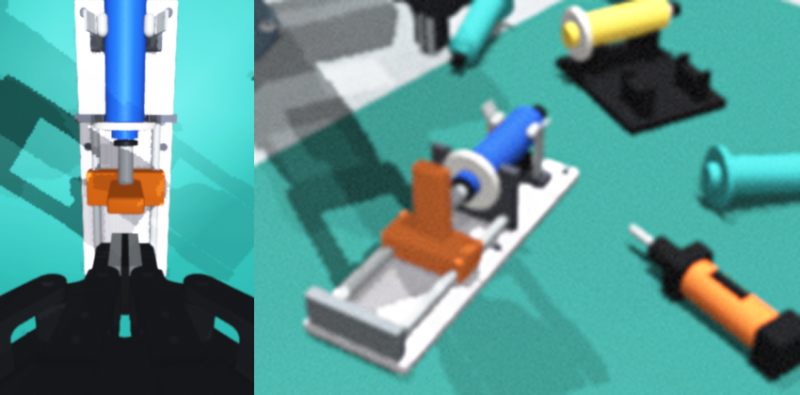

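The cartridge appears seated, with the bystanders unmoved. The barrel's end is cut off at the image top, so I'll verify its forward position from a viewpoint ahead.

Request:
drive_tool:
  commands:
    - [[0.4,0,0,0,0,0,255],[0.8,0,0,0,0,0,255],[0.8,0,0,0,0,0,255],[0.3,0,0,0,0,0,255],[0,0,0,0,0,0,255],[0,0,0,0,0,0,255]]

```text
time_s: 15.8
eef_pos: [0.5292, 0.0167, 0.4082]
eef_rot: [0.0, 0.625, 0.78, -0.0]
wrist_force: [0.4, -1.0, 0.7]
opening: 0.007
```

```bash
python3 chk.py|tail -3;python3 - <<'E'
from h import *
o,T,c=wrist();Q=dos(world(c).reshape(-1,3))
hsv=cv2.cvtColor(c["pixels"],cv2.COLOR_RGB2HSV).reshape(-1,3)
f=(hsv[:,1]<70)&(hsv[:,2]>90)&(abs(Q[:,0])<.035)&(Q[:,2]>.086)&(Q[:,2]<.096)&(abs(Q[:,1])<.03)
print("flange rim top y",f.sum(),np.percentile(Q[f,1],[3,50,97]).round(4) if f.sum() else "")
n=(hsv[:,2]<70)&(abs(Q[:,0])<.012)&(Q[:,1]>.11)&(Q[:,2]>.055)&(Q[:,2]<.08)
print("nose end",n.sum(),np.percentile(Q[n,1],[2,98]).round(4) if n.sum() else "")
E
```

```text
0.1 390 z 0.0808 x [-0.0194  0.019 ]
0.11 297 z 0.0803 x [-0.0181  0.0176]
end 0.1138
flange rim top y 64 [-0.0057 -0.0022  0.0061]
nose end 169 [0.1274 0.1388]
```

```bash
python3 -c "
from bench import ctrl
print(ctrl.hand_in())"
```

```text
the job is handed in; nothing more can be done
None
```

I loaded the blue cartridge into the doser, snapped it home, pushed the orange pusher up against its plug, and handed the job in at about 16 s. No verdict is reported, so what follows is my own measurement.

- **Seating:** the top of the barrel is level at about 0.081 m, so the axis is at about 0.060 to 0.061 m. It sits within about 1 mm of the doser's centreline sideways.
- **Flange:** I pushed the tab from behind with shut fingers until the force jumped to 17 N and the pusher stopped. The end of the barrel then measured y ≈ 0.114 to 0.115 m and the nose ≈ 0.139 m, which puts the flange against the plate to within about 1 mm.
- **Pusher:** the tab's centre is at about −0.070 m, against −0.069 m expected when it bears on the plug.
- **Bystanders:** the yellow cartridge, screwdriver and battery cell have not moved in the top view. The hand is clear of everything.

One reading disagreed: the first check after backing off put the barrel's end at only 0.105 m. The barrel was cut off at the edge of that image, and a second view from further ahead gave the value above.

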